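# Shake-clean propeller fittings

## Robot

A 6-joint arm with a two-finger parallel gripper is mounted at the origin on the work surface. World frame = base frame: x ahead of the robot, y to its left, z up, the work surface at z = 0. Lengths are in m, angles in degrees, forces in N, time in s.
With the tool pointing down it reaches from about 0.3 to 0.75 m from the base axis. Payload 8.5 kg.
Tool frame: the origin (TCP) lies on the centre line of the jaws, within the pads' length; the fingertips stand 17 mm ahead of it and the grasp point (between the pads) lies 2 mm behind it; z points along the fingers, y is the line along which they close (so a half turn about z gives the same grasp; the last joint's range is limited). The gripper opens to 85 mm and grips with 20 to 120 N. Pads are 22 mm wide; open, the fingers measure 114 mm over their backs; the gripper's body (76 mm by 85 mm) begins 54 mm behind the grasp point. The pads swing forward as they close: fully open they stand 13 mm farther back than shut.
Start: joints at [-85.961, 21.807, 74.336, -0, 83.858, -12.336], TCP at [0.155, -0.528, 0.248] pointing down, gripper open.
Joint ranges: [-178.18, 178.18], [-50.72, 133.34], [12.68, 142.11], [-81.47, 261.47], [9.98, 163.14], [-165.26, 165.26]. Speed limits (degrees/s): [136.94, 136.94, 180, 180, 180, 180].

## Interface

Orientations are given as a 3x3 rotation matrix whose columns are the frame's x, y, z axes.
In Python, from station import get_state, vision, r gives the robot as it stands.
- The arm moves only by the tool carry_out, never from a script. Its argument "targets" is a list that holds one entry, the list of rows, each a list of 6 numbers: the shift along the tool's x, y, z as a fraction of full scale, then the turn, a rotation vector about the tool's x, y, z as a fraction of full scale. In form: [[[tx, ty, tz, rx, ry, rz], ...]]. A call has exactly 5 rows; each row is the pose to reach, as a shift and turn from the pose commanded when the call began, along the tool's axes at that moment; what a row does not reach only later rows make up. Full scale, the value 1, is 0.5 m for a shift and 1.5 rad for a turn. A row lasts 1/12 s, in which the tool goes at most 41.7 mm and 7.16 degrees, less where a joint would pass 70% of its speed; a pose out of reach is approached as far as the arm can. A call with a number of a shift or a turn outside -1 to 1 is refused whole. A call with a gripper value outside its range is refused whole. "grip" is the opening, from -1 (shut) to 1 (fully open), set as the call begins (left out, the last holds). The fingers move at their own pace and stop on an object; "grip_force" is the grip in N (left out, the last holds). Time passes only in rows, so rows that repeat a pose let the fingers close, or fill a call up. It gives the time, the measured TCP pose, the force, the opening and the grip force at its end, in the units of the state.
- get_state(): the state, without advancing time (a new reading comes with each control period).
- vision.camera(name): name is "scene" or "side" or "wrist"; returns a dict with "pixels" (384x512x3 uint8, red, green, blue), "range_z" (384x512 float32, m along the optical axis (not along the pixel's ray), 0 where there is no reading), "vertical_fov" (degrees; the focal length in pixels is half the picture's height over the tangent of half this angle, whatever the lens; pixels are square), "cx", "cy" (the principal point, pixels), "R" (3x3) and "t" (3): a world point X has camera coordinates R X + t. Camera axes: x right, y down, z forward; pixel columns grow to the right and rows downward; lengths in m; the calibration is good to about 2 mm. A picture is of the moment at which its call begins.
- r.job_done(): hands the job in; it is judged then, once.
The state is a dict: "t": time; "qpos": joint angles; "joint_vel": joint speeds; "effort": joint torques, N m; "tool_pos": TCP position; "tool_rot": TCP orientation; "force": force on the tool from outside, world axes, zero at the start; "moment": the same for the moment, N m; "finger_gap": finger opening in m; "grasp_force": force on a finger pad.
Only numpy, scipy, OpenCV 4.12 (cv2) and the standard library are available. Lean on these libraries where they do the work, as an engineer would, in place of code of your own. Each camera call takes 0.05 s, during which the arm holds its last target. There are 200 camera calls.

## Task

Put the three propeller fittings (the brass nut, the blue sleeve and the dark steel key) into the steel pot where it stands, leaving the red cap and everything else on the bench alone. Then carry the pot upright to the blue shaker, set its round bottom in the orange sprung ring and push it fully down against the spring. The shaker only runs while pressed, so finish while still holding the pot pushed all the way down.

Things in the scene. Friction and masses are not known exactly. Their poses are not given: they have to be found in the camera images.
- pot: Open steel pot like a round flask, 100 mm tall, 0.28-0.46 kg empty. Origin: centre of underside, z up its axis. Belly: ball of 42 mm radius, centre 36 mm up, flat foot 43 mm across. Straight neck from 65 to 100 mm up, 60 mm outside, 53 mm inside diameter: grasp across its outside. Inner floor 5 mm up. Stands on the bench left or right, the shaker on the other side.
- pot_belly (a point): Centre of the pot's ball-shaped belly, on the axis 36 mm above the underside.
- shaker: Fixed shaker on the bench: dark plate 140 x 140 x 12 mm with a blue cup, 120 mm outside and 110 mm inside diameter, rim 50 mm above the bench, cup floor 16 mm above the bench. Origin: centre of the plate's underside, z up. Over the cup the orange sprung ring sits on a coil spring.
- ring_top (a point): Centre of the top face of the orange ring; it moves with the ring. Ring: 88 mm outside, 68 mm inside diameter, 10 mm thick; its top is 76 mm above the bench when up and 58 mm when fully pressed. The pot's belly seats on the ring's inner top edge: then the belly centre is about 25 mm above this point and the pot's underside about 11 mm below it.
- ring (a joint): How far the ring is pressed down, m: 0 up, 0.018 fully down at a hard stop. Sprung: it starts to sink at about 7.5 N (the pot's own weight with the fittings does not press it) and needs about 16.5 N in all at the stop, including the pot's weight of 4.5 to 6.2 N.
- nut: Brass hexagonal nut, 30 mm across flats (34.6 mm over corners), 18 mm tall, about 75 g, lying flat. Origin: centre of its underside; two opposite flats face along its y axis.
- nut_mid (a point): Middle of the nut, 9 mm above its underside.
- sleeve: Blue spacer sleeve, a tube standing upright: 28 mm outside, 16 mm bore, 32 mm tall, about 35 g. Origin: centre of its underside.
- sleeve_mid (a point): Middle of the sleeve, 18 mm above its underside.
- key: Dark steel drive key, a bar 40 mm (its x) by 16 mm (its y) by 16 mm tall, about 60 g. Origin: centre of its underside.
- key_mid (a point): Middle of the key, 8 mm above its underside.
- cap: Red plastic cap, 30 mm diameter, 20 mm tall, among the fittings: leave it alone. Origin: centre of its underside.
- mallet: Bystander: wooden mallet with white faces, lying on the far side, 240 mm long along its y, head 43 mm thick at its +y end. Origin: under the handle, about mid length.
- screwdriver: Bystander: yellow-handled screwdriver lying on the bench on the right. Origin: on its underside.
- bottle: Bystander: clear bottle with a blue cap, 64 mm diameter, 190 mm tall. Origin: centre of its underside.
- gauge: Bystander: flat orange blade gauge, about 120 mm long, 6 mm thick, on the bench. Origin: centre of its straight part's underside.
- propeller: Bystander: two-bladed boat propeller, 180 mm over its blades, hub 36 mm diameter and 45 mm tall. Origin: centre of the hub's underside.

How it is judged (in metres and radians):
On the way, in this order (a step that is already met when the one before it is completed fails the run):
1. the nut, the sleeve and the key all lie in the pot, let go, while the pot still stands upright at its starting place (within 60 mm) (distance between each of nut_mid, sleeve_mid, key_mid and pot_belly below 0.042 m and contact force between the fingers and nut below 0.1 N and contact force between the fingers and sleeve below 0.1 N and contact force between the fingers and key below 0.1 N and horizontal distance between pot_belly and ring_top above 0.15 m and distance of pot from where it was at the start of the episode below 0.06 m and angle between pot's own z axis and vertical below 0.2 rad), for 0.2 s.
2. the loaded pot is seated upright in the ring and pushed fully down (distance between each of nut_mid, sleeve_mid, key_mid and pot_belly below 0.042 m and value of joint ring above 0.0145 m and horizontal distance between pot_belly and ring_top below 0.007 m and z of pot_belly in the frame of ring_top between 0.015 and 0.032 m and angle between pot's own z axis and vertical below 0.2 rad and contact force between pot and shaker above 10 N and contact force between the fingers and pot above 3 N and contact force between each of the arm, the fingers and shaker below 0.5 N), for 0.3 s.
At the end, for the whole second after the job is handed in: Pot held by the robot, still, upright within 0.2 rad, centred in the ring within 7 mm, ring at least 14.5 of its 18 mm down, over 10 N on it, robot not touching the shaker; nut, sleeve and key in the pot (all of step 2 and linear speed of pot below 0.02 m/s); the arm keeps its last pose, push and grip.
It fails at once if the red cap or another bystander is moved more than 30 mm (distance of any of cap, mallet, screwdriver, bottle, gauge, propeller from where it was at the start of the episode above 0.03 m).
It fails at once if the pot is tipped by more than 0.6 rad (angle between pot's own z axis and vertical above 0.6 rad).
It also fails if it takes over 72 s, if anything falls off the work surface, if the arm or the gripper's body presses on something with over 40 N, if the wrist force passes 120 N, or if a joint passes its speed limit or range.

## Working session

There is one attempt and no reset: what is moved stays moved. The work goes in short steps, Python scripts to look and compute and a tool call to move; the robot and the scene stay as the last step left them, time stands still between calls to the robot, and variables do not carry over. Pictures are saved under pics/ and viewed, at most 10 in all, crops included, and the job is handed in when it is done.

Besides the shell and the picture viewer there is one more tool, called after "Request:" as name(argument=value, ...) on one line, values as JSON. carry_out: Moves the arm, as the interface text tells. Its arguments: {"type":"object","properties":{"targets":{"type":"array","items":{"type":"array","items":{"type":"array","items":{"type":"number","minimum":-1,"maximum":1}}}},"grip":{"type":"number"},"grip_force":{"type":"number"}},"required":["targets"]}

```bash
mkdir -p pics
cat > h.py <<'E'
import numpy as np, cv2
from station import get_state, vision, r
def cam(n):
    c=vision.camera(n); p=c["pixels"]; H=p.shape[0]
    c["f"]=H/2/np.tan(np.radians(c["vertical_fov"])/2); c["R"]=np.array(c["R"]); c["t"]=np.array(c["t"]); return c
def pts(c):
    z=c["range_z"]; v,u=np.indices(z.shape)
    P=np.stack([(u-c["cx"])/c["f"]*z,(v-c["cy"])/c["f"]*z,z],-1)
    W=(P-c["t"])@c["R"]; W[z==0]=np.nan; return W
def save(c,n): cv2.imwrite("pics/"+n,c["pixels"][:,:,::-1])
E
python3 - <<'E'
from h import *
a=cam("scene");b=cam("side")
cv2.imwrite("pics/a.png",cv2.resize(a["pixels"],(800,600))[:,:,::-1])
cv2.imwrite("pics/b.png",cv2.resize(b["pixels"],(800,600))[:,:,::-1])
for c in(a,b): print(c["f"],c["cx"],c["cy"],-c["R"].T@c["t"],c["R"][2], np.isfinite(pts(c)).mean())
s=get_state();print({k:np.round(v,3).tolist() for k,v in s.items()})
E
```

```text
401.40820485466384 251.7266790401617 188.38378641771558 [ 1.28142682 -0.64258472  0.88904774] [-0.58093592  0.50730821 -0.63651538] 0.9958546956380209
427.2811255383685 257.29474487402007 189.26780050110762 [ 0.40239613 -1.08728159  0.84175164] [ 0.11579708  0.81777124 -0.5637741 ] 0.9959259033203125
{'t': 0.1, 'qpos': [-85.961, 21.839, 74.378, -0.0, 83.859, -12.335], 'joint_vel': [0.045, 0.001, -0.167, -0.017, -0.004, -0.024], 'effort': [0.003, -44.922, -23.166, -0.0, 0.004, -0.0], 'tool_pos': [0.155, -0.527, 0.248], 'tool_rot': [[0.959, 0.282, -0.0], [0.282, -0.959, 0.001], [0.0, -0.001, -1.0]], 'force': [-0.703, 0.147, -0.014], 'moment': [0.003, -0.026, 0.011], 'grasp_force': 0.0, 'finger_gap': 0.086}
```

View pics/a.png

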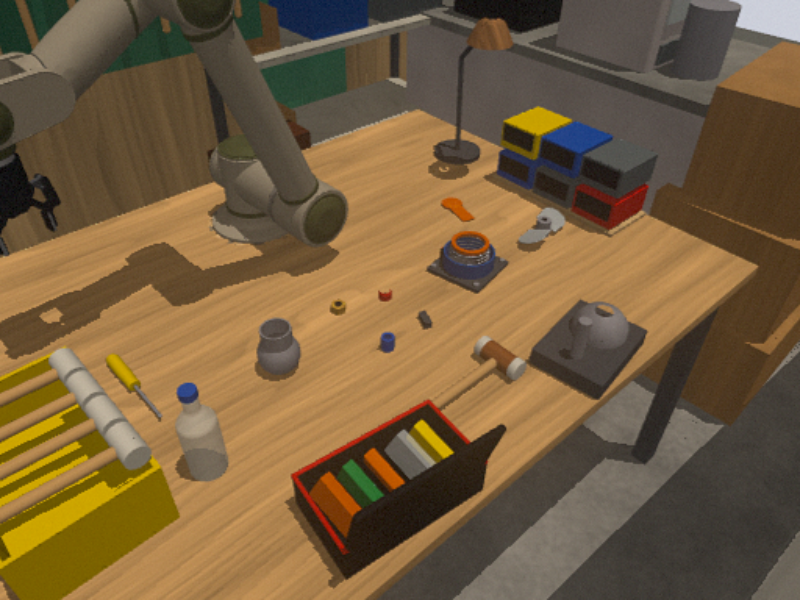

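View pics/b.png

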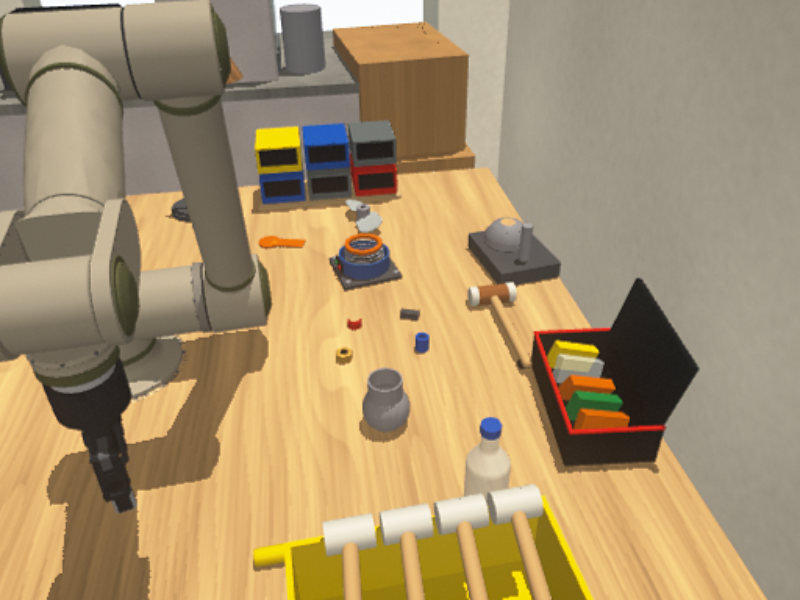

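Scene view (800x600): nut (338,307), cap (385,295), sleeve (388,342), key (426,320), pot (278,350), ring (470,245). Side view: nut (344,354), sleeve (422,342), key (410,314), pot (386,400), ring (363,245).

```bash
cat > m1.py <<'E'
from h import *
W={'nut':[(338,307,16),(344,354,14)],'sleeve':[(388,342,16),(422,342,16)],'key':[(426,320,16),(410,314,16)],'cap':[(385,295,13),(354,323,13)],'pot':[(278,350,45),(386,400,45)],'ring':[(470,245,32),(363,245,28)]}
C=[cam("scene"),cam("side")]; PW=[pts(c) for c in C]
for n,w in W.items():
  for i in(0,1):
    u,v,h=[int(x/1.5625) for x in w[i]]
    P=PW[i][v-h:v+h,u-h:u+h].reshape(-1,3); px=C[i]["pixels"][v-h:v+h,u-h:u+h].reshape(-1,3).astype(int)
    lo={'nut':.012,'sleeve':.026,'key':.011,'cap':.014,'pot':.088,'ring':.066}[n]
    m=P[:,2]>lo
    if n=='ring': m&=(px[:,0]>1.5*px[:,1])&(px[:,0]>120)
    m&=(P[:,2]<.13)
    Q=P[m]
    if len(Q)<4: print(n,i,len(Q));continue
    rc=cv2.minAreaRect((Q[:,:2]*1000).astype(np.float32))
    e=cv2.fitEllipse((Q[:,:2]*1000).astype(np.float32)) if len(Q)>5 else None
    print(n,i,len(Q),'med',np.round(np.nanmedian(Q,0)*1e3,1),'mid',np.round((Q.min(0)+Q.max(0))*500,1),'max',np.round(Q.max(0)*1e3,1),'rect',np.round(np.r_[rc[0],rc[1],rc[2]],1))
E
python3 m1.py
```

```text
nut 0 54 med [434.5 -60.3  17.5] mid [433.1 -61.   16.7] max [449.  -46.2  21.1] rect [434.  -60.9  26.9  31.7  53. ]
nut 1 60 med [429.3 -63.3  15.5] mid [430.  -62.1  16.1] max [445.5 -45.3  19.6] rect [429.5 -61.9  33.4  29.9  75.1]
sleeve 0 42 med [592.3 -56.9  30.1] mid [589.4 -55.3  30.1] max [602.6 -41.   34.1] rect [589.6 -55.   21.8  27.4  49.9]
sleeve 1 31 med [585.3 -58.   29. ] mid [586.6 -56.9  30. ] max [599.6 -42.7  33.6] rect [586.4 -57.2  27.2  24.8  80.2]
key 0 44 med [582.5  54.8  15.1] mid [582.8  55.5  15.7] max [603.8  68.9  19.8] rect [582.2  54.7  16.3  43.4  67.5]
key 1 36 med [577.7  51.9  13.7] mid [578.3  52.8  14. ] max [598.2  65.3  16.4] rect [578.7  52.5  19.1  40.3  76.6]
cap 0 10 med [467.1  36.4  16.5] mid [464.5  40.4  17.4] max [475.1  49.2  18.9] rect [466.8  38.9  25.1   9.5  34.7]
cap 1 11 med [457.3  33.9  16.6] mid [459.4  33.7  16.9] max [471.2  41.3  19.8] rect [460.7  32.4  24.6  11.9  14.3]
pot 0 148 med [ 493.8 -248.2   96.1] mid [ 492.  -246.5   95.7] max [ 522.4 -217.   103.4] rect [ 492.1 -246.8   58.8   57.8   12.6]
pot 1 175 med [ 489.5 -256.6   95.4] mid [ 488.8 -249.    94.5] max [ 518.3 -218.2  100.9] rect [ 489.2 -248.4   60.5   58.2   55.7]
ring 0 120 med [507.3 259.9  74.6] mid [507.  261.5  73.9] max [550.6 305.5  79.3] rect [507.3 262.5  82.   85.7  44. ]
ring 1 142 med [502.3 249.   72.4] mid [504.  257.4  72.6] max [545.7 303.3  78.4] rect [504.6 256.5  91.3  83.1  85.2]
```

Request:
carry_out(targets=[[[0.275,-0.237,0,0,0,0],[0.275,-0.237,0,0,0,0],[0.275,-0.237,0,0,0,0],[0.275,-0.237,0,0,0,0],[0.275,-0.237,0,0,0,0]]], grip=1, grip_force=40)

```text
t: 0.62
tool_pos: [0.2552, -0.3711, 0.2484]
tool_rot: [[0.959, 0.284, 0.0], [0.284, -0.959, 0.001], [0.001, -0.001, -1.0]]
force: [-0.1, -1.3, 0.7]
finger_gap: 0.0853
grasp_force: 0.0
```

Request:
carry_out(targets=[[[0.275,-0.237,0,0,0,0],[0.275,-0.237,0,0,0,0],[0.275,-0.237,0,0,0,0],[0.275,-0.237,0,0,0,0],[0.275,-0.237,0,0,0,0]]])

```text
t: 1.03
tool_pos: [0.3534, -0.2189, 0.2485]
tool_rot: [[0.959, 0.285, 0.001], [0.285, -0.959, 0.001], [0.001, -0.001, -1.0]]
force: [-0.2, 0.3, 0.8]
finger_gap: 0.085
grasp_force: 0.0
```

Request:
carry_out(targets=[[[0.275,-0.237,0,0,0,0.19],[0.275,-0.237,0,0,0,0.19],[0.275,-0.237,0,0,0,0.19],[0.275,-0.237,0,0,0,0.19],[0.275,-0.237,0,0,0,0.19]]])

```text
t: 1.45
tool_pos: [0.4515, -0.0677, 0.2484]
tool_rot: [[1.0, 0.001, 0.0], [0.001, -1.0, 0.0], [0.0, -0.0, -1.0]]
force: [-0.1, -0.5, -0.0]
finger_gap: 0.0852
grasp_force: 0.0
```

Run:
```python
from h import *
w=cam("wrist"); save(w,"w1.png"); print(-w["R"].T@w["t"]); print(np.round(w["R"],2).tolist(),w["f"],w["cx"],w["cy"])
s=get_state();print(s["t"],s["tool_pos"],np.round(s["tool_rot"],3).tolist(),s["qpos"])
```

```text
[ 0.5345134  -0.06833031  0.37371451]
[[0.0, -1.0, 0.0], [-0.95, -0.0, 0.33], [-0.33, -0.0, -0.95]] 296.8482936005142 254.7904702928219 190.6905106123211
1.5 [ 0.45307946 -0.06474329  0.24829496] [[1.0, 0.005, 0.001], [0.005, -1.0, 0.002], [0.001, -0.002, -1.0]] [-23.08005075  12.49454202  88.0901393    0.13419523  79.39539564
  66.63613453]
```

View pics/w1.png

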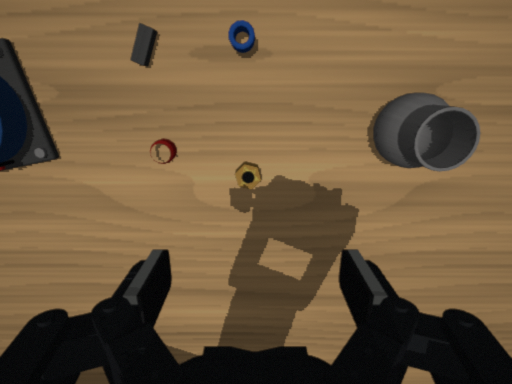

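Wrist view: key (145,45), sleeve (242,37), nut (248,176), cap (163,151), pot mouth (447,138); all are clear of each other.

```bash
cat > m2.py <<'E'
from h import *
def meas(w,W):
  P=pts(w); px=w["pixels"].astype(int); out={}
  for n,(u,v,h,lo) in W.items():
    Q=P[max(v-h,0):v+h,max(u-h,0):u+h].reshape(-1,3); Q=Q[(Q[:,2]>lo)]
    q=(Q[:,:2]*1000).astype(np.float32); rc=cv2.minAreaRect(q)
    (cx,cy),rad=cv2.minEnclosingCircle(q)
    hull=cv2.convexHull(q)[:,0]
    # direction of min/max widths
    A=np.arange(0,180,3); wd=[np.ptp(hull@[np.cos(np.radians(a)),np.sin(np.radians(a))]) for a in A]
    k=[np.mean([wd[(i+60//3*j)%60] for j in range(3)]) for i in range(20)]
    print(n,len(Q),'rect',np.round(np.r_[rc[0],rc[1],rc[2]],1),'circ',round(cx,1),round(cy,1),round(rad,1),'zmax',round(Q[:,2].max(),4),'minw dir',A[int(np.argmin(wd))],'hexmin',A[int(np.argmin(k))],np.round([min(k),max(k)],1))
if __name__=="__main__":
  w=cam("wrist"); meas(w,{'key':(145,45,26,.011),'sleeve':(242,37,24,.027),'nut':(248,176,20,.013),'cap':(163,151,20,.014),'pot':(447,138,42,.093)})
  z=w["pixels"][20:200,120:280]; cv2.imwrite("pics/z1.png",cv2.resize(z,None,fx=3.3,fy=3.3,interpolation=cv2.INTER_CUBIC)[:,:,::-1])
E
python3 m2.py
```

```text
key 627 rect [580.3  55.5  16.5  39.9  67.8] circ 580.3 55.5 20.8 zmax 0.0178 minw dir 69 hexmin 9 [32.8 35. ]
sleeve 430 rect [587.2 -54.4  26.2  27.   86.9] circ 587.3 -54.3 13.9 zmax 0.0344 minw dir 90 hexmin 30 [26.9 27.3]
nut 491 rect [430.8 -59.7  33.3  30.   16. ] circ 430.9 -59.8 16.9 zmax 0.0198 minw dir 45 hexmin 45 [30.1 33.5]
cap 126 rect [461.3  45.5  27.1  27.8  87. ] circ 461.3 45.3 14.5 zmax 0.0204 minw dir 81 hexmin 21 [27.9 28.4]
pot 1236 rect [ 490.6 -245.3   59.    60.2   17. ] circ 490.2 -245.4 30.4 zmax 0.1021 minw dir 18 hexmin 21 [59.6 60.2]
```

View pics/z1.png

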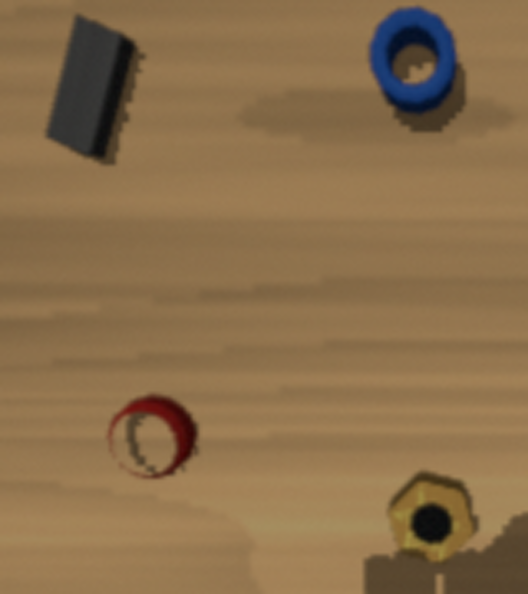

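Request:
carry_out(targets=[[[-0.044,-0.01,0.1,0,0,-0.175],[-0.044,-0.01,0.2,0,0,-0.175],[-0.044,-0.01,0.296,0,0,-0.175],[-0.044,-0.01,0.296,0,0,-0.175],[-0.044,-0.01,0.296,0,0,-0.175]]])

```text
t: 1.97
tool_pos: [0.4259, -0.0648, 0.0965]
tool_rot: [[0.966, 0.26, -0.009], [0.26, -0.966, 0.004], [-0.007, -0.006, -1.0]]
force: [-0.5, 0.1, 0.4]
finger_gap: 0.0855
grasp_force: 0.0
```

```bash
cat > st.py <<'E'
from h import *
import sys
def go(x,y,z=None,yaw=None):
    """fractions from the measured pose to a world target; yaw = wanted world direction of tool y (deg, mod 180)"""
    s=get_state(); R=np.array(s["tool_rot"]); p=np.array(s["tool_pos"])
    d=np.array([x,y,p[2] if z is None else z])-p; a=np.degrees(np.arctan2(R[1,1],R[0,1]))
    dy=0 if yaw is None else (yaw-a+90)%180-90
    print("t",round(s["t"],2),"p",p.round(4),"yaw_y",a.round(2),"zaxis",R[:,2].round(3),"q6",np.round(s["qpos"][5],1),"F",np.round(s["force"],1),"gap",round(s["finger_gap"],4),"gf",s["grasp_force"])
    print("  frac",(R.T@d/.5).round(4),"rz",round(-np.radians(dy)/1.5,4))
if __name__=="__main__": go(*[float(a) for a in sys.argv[1:]])
E
python3 st.py .431 -.0598 .020 105
```

```text
t 1.97 p [ 0.4259 -0.0648  0.0965] yaw_y -74.96 zaxis [-0.009  0.004 -1.   ] q6 50.5 F [-0.5  0.1  0.4] gap 0.0855 gf 0.0
  frac [ 0.0135 -0.0062  0.153 ] rz 0.0005
```

Request:
carry_out(targets=[[[0.01,-0.006,0.05,0,0,0],[0.01,-0.006,0.08,0,0,0],[0.01,-0.006,0.1,0,0,0],[0.01,-0.006,0.1,0,0,0],[0.01,-0.006,0.1,0,0,0]]])

```text
t: 2.38
tool_pos: [0.4332, -0.0617, 0.0514]
tool_rot: [[0.966, 0.26, 0.001], [0.26, -0.966, -0.0], [0.001, 0.001, -1.0]]
force: [-0.0, 0.4, 0.4]
finger_gap: 0.0852
grasp_force: 0.0
```

```bash
python3 st.py .431 -.0598 .020 105
```

```text
t 2.38 p [ 0.4332 -0.0617  0.0514] yaw_y -74.94 zaxis [ 0.001 -0.    -1.   ] q6 51.3 F [-0.   0.4  0.4] gap 0.0852 gf 0.0
  frac [-0.0034 -0.0049  0.0628] rz 0.0007
```

Request:
carry_out(targets=[[[-0.003,-0.005,0.03,0,0,0],[-0.003,-0.005,0.05,0,0,0],[-0.003,-0.005,0.062,0,0,0],[-0.003,-0.005,0.062,0,0,0],[-0.003,-0.005,0.062,0,0,0]]])

```text
t: 2.8
tool_pos: [0.431, -0.0594, 0.0201]
tool_rot: [[0.966, 0.26, 0.001], [0.26, -0.966, -0.0], [0.001, 0.001, -1.0]]
force: [0.3, 0.3, -0.0]
finger_gap: 0.0853
grasp_force: 0.0
```

Request:
carry_out(targets=[[[0,0,0,0,0,0],[0,0,0,0,0,0],[0,0,0,0,0,0],[0,0,0,0,0,0],[0,0,0,0,0,0]]], grip=-1, grip_force=40)

```text
t: 3.22
tool_pos: [0.4306, -0.0591, 0.0197]
tool_rot: [[0.966, 0.26, 0.0], [0.26, -0.966, -0.0], [0.0, 0.0, -1.0]]
force: [-0.7, -0.2, 9.6]
finger_gap: 0.029
grasp_force: 38.6
```

```bash
python3 st.py .4905 -.2455 .13 105
```

```text
t 3.22 p [ 0.4306 -0.0591  0.0197] yaw_y -74.91 zaxis [ 0. -0. -1.] q6 51.4 F [-0.7 -0.2  9.6] gap 0.029 gf 38.59297405695543
  frac [ 0.0186  0.3911 -0.2205] rz 0.001
```

Request:
carry_out(targets=[[[0,0,-0.06,0,0,0],[0,0,-0.13,0,0,0],[0,0,-0.2,0,0,0],[0.009,0.06,-0.23,0,0,0],[0.018,0.13,-0.23,0,0,0]]])

```text
t: 3.63
tool_pos: [0.4572, -0.1195, 0.1382]
tool_rot: [[0.965, 0.263, 0.006], [0.263, -0.965, -0.003], [0.005, 0.004, -1.0]]
force: [1.2, -0.1, -1.1]
finger_gap: 0.0287
grasp_force: 40.6
```

Request:
carry_out(targets=[[[0,0.08,0,0,0,0],[0,0.15,0,0,0,0],[0,0.22,0,0,0,0],[0,0.26,0,0,0,0],[0,0.261,0,0,0,0]]])

```text
t: 4.05
tool_pos: [0.4907, -0.2493, 0.1339]
tool_rot: [[0.966, 0.257, 0.001], [0.257, -0.966, -0.001], [0.0, 0.001, -1.0]]
force: [-0.1, 1.2, -1.7]
finger_gap: 0.0292
grasp_force: 40.6
```

Request:
carry_out(targets=[[[0,0,0,0,0,0],[0,0,0,0,0,0],[0,0,0,0,0,0],[0,0,0,0,0,0],[0,0,0,0,0,0]]])

```text
t: 4.47
tool_pos: [0.4901, -0.2447, 0.1345]
tool_rot: [[0.965, 0.261, -0.0], [0.261, -0.965, 0.0], [0.0, -0.0, -1.0]]
force: [0.4, 0.8, -0.6]
finger_gap: 0.0291
grasp_force: 40.6
```

```bash
python3 st.py .4905 -.2455 .13 105
python3 - <<'E'
from h import *
w=cam("wrist"); save(w,"w2.png")
E
```

```text
t 4.47 p [ 0.4901 -0.2447  0.1345] yaw_y -74.86 zaxis [-0.  0. -1.] q6 35.9 F [ 0.4  0.8 -0.6] gap 0.0291 gf 40.60552937909961
  frac [0.0004 0.0017 0.009 ] rz 0.0016
```

View pics/w2.png

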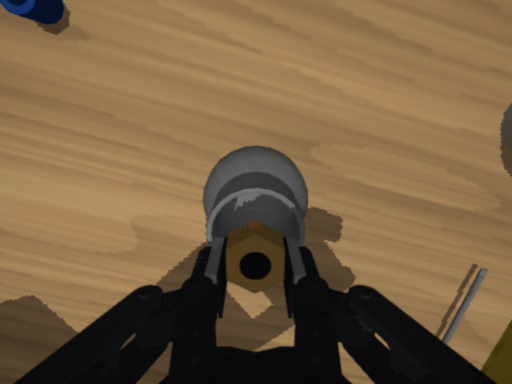

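The nut (255,262) is held over the middle of the pot's mouth (255,225 at its far rim). Releasing.

Request:
carry_out(targets=[[[0,0.002,0.01,0,0,0],[0,0.002,0.018,0,0,0],[0,0.002,0.018,0,0,0],[0,0.002,0.018,0,0,0],[0,0.002,0.018,0,0,0]]])

```text
t: 4.93
tool_pos: [0.4904, -0.2465, 0.1252]
tool_rot: [[0.966, 0.26, -0.0], [0.26, -0.966, 0.0], [-0.0, -0.0, -1.0]]
force: [-0.3, -0.2, -0.9]
finger_gap: 0.0291
grasp_force: 40.6
```

Request:
carry_out(targets=[[[0,0,0,0,0,0],[0,0,0,0,0,0],[0,0,0,0,0,0],[0,0,-0.03,0,0,0],[0,0,-0.1,0,0,0]]], grip=1)

```text
t: 5.35
tool_pos: [0.489, -0.2455, 0.1725]
tool_rot: [[0.966, 0.26, -0.006], [0.26, -0.966, 0.005], [-0.005, -0.007, -1.0]]
force: [0.7, -0.6, 0.4]
finger_gap: 0.0851
grasp_force: 0.0
```

```bash
python3 st.py .5803 .0555 .13 68.5;python3 st.py .4905 -.2455 .13 68.5
```

```text
t 5.35 p [ 0.489  -0.2455  0.1725] yaw_y -74.93 zaxis [-0.006  0.005 -1.   ] q6 35.9 F [ 0.7 -0.6  0.4] gap 0.0851 gf 0.0
  frac [ 0.3333 -0.5332  0.0869] rz 0.4255
t 5.35 p [ 0.489  -0.2455  0.1725] yaw_y -74.93 zaxis [-0.006  0.005 -1.   ] q6 35.9 F [ 0.7 -0.6  0.4] gap 0.0851 gf 0.0
  frac [0.0033 0.0014 0.0849] rz 0.4255
```

Request:
carry_out(targets=[[[0.03,-0.05,0,0,0,0],[0.08,-0.12,0,0,0,0],[0.12,-0.19,0,0,0,0],[0.16,-0.26,0,0,0,0],[0.2,-0.32,0,0,0,0]]])

```text
t: 5.77
tool_pos: [0.5453, -0.0637, 0.1756]
tool_rot: [[0.965, 0.26, 0.0], [0.26, -0.965, 0.0], [0.0, -0.0, -1.0]]
force: [0.8, 0.3, 0.3]
finger_gap: 0.0853
grasp_force: 0.0
```

Request:
carry_out(targets=[[[0.04,-0.07,0,0,0,0.08],[0.08,-0.14,0,0,0,0.16],[0.12,-0.19,0,0,0,0.24],[0.133,-0.213,0,0,0,0.32],[0.133,-0.213,0,0,0,0.4]]])

```text
t: 6.18
tool_pos: [0.5822, 0.0575, 0.1753]
tool_rot: [[0.944, -0.331, 0.0], [-0.331, -0.944, 0.001], [0.0, -0.001, -1.0]]
force: [0.2, -0.0, 0.3]
finger_gap: 0.0855
grasp_force: 0.0
```

```bash
python3 st.py .5803 .0555 .06 68.5
```

```text
t 6.18 p [0.5822 0.0575 0.1753] yaw_y -109.32 zaxis [ 0.     0.001 -1.   ] q6 103.3 F [ 0.2 -0.   0.3] gap 0.0855 gf 0.0
  frac [-0.0023  0.0052  0.2305] rz 0.0254
```

Request:
carry_out(targets=[[[-0.002,0.004,0.08,0,0,0.025],[-0.002,0.004,0.16,0,0,0.025],[-0.002,0.004,0.22,0,0,0.025],[-0.002,0.004,0.24,0,0,0.025],[-0.002,0.004,0.24,0,0,0.025]]])

```text
t: 6.6
tool_pos: [0.5792, 0.0527, 0.0534]
tool_rot: [[0.931, -0.364, -0.004], [-0.364, -0.931, 0.001], [-0.004, 0.001, -1.0]]
force: [0.1, 0.1, 0.6]
finger_gap: 0.0851
grasp_force: 0.0
```

```bash
python3 st.py .5803 .0555 .0195 68.5
```

```text
t 6.6 p [0.5792 0.0527 0.0534] yaw_y -111.34 zaxis [-0.004  0.001 -1.   ] q6 104.9 F [0.1 0.1 0.6] gap 0.0851 gf 0.0
  frac [ 0.0002 -0.0061  0.0678] rz 0.0018
```

Request:
carry_out(targets=[[[0.001,-0.004,0.03,0,0,0],[0.001,-0.004,0.055,0,0,0],[0.001,-0.004,0.066,0,0,0],[0.001,-0.004,0.066,0,0,0],[0.001,-0.004,0.066,0,0,0]]])

```text
t: 7.02
tool_pos: [0.5821, 0.0542, 0.0238]
tool_rot: [[0.931, -0.364, 0.002], [-0.364, -0.931, -0.0], [0.002, -0.001, -1.0]]
force: [-0.0, -0.6, 1.1]
finger_gap: 0.0854
grasp_force: 0.0
```

Request:
carry_out(targets=[[[0,0,0,0,0,0],[0,0,0,0,0,0],[0,0,0,0,0,0],[0,0,0,0,0,0],[0,0,0,0,0,0]]], grip=-1)

```text
t: 7.43
tool_pos: [0.5814, 0.0543, 0.0226]
tool_rot: [[0.931, -0.364, 0.0], [-0.364, -0.931, -0.0], [0.0, -0.0, -1.0]]
force: [-0.4, -0.6, 1.0]
finger_gap: 0.0255
grasp_force: 0.0
```

```bash
python3 st.py .4905 -.2455 .13
```

```text
t 7.43 p [0.5814 0.0543 0.0226] yaw_y -111.34 zaxis [ 0. -0. -1.] q6 105.1 F [-0.4 -0.6  1. ] gap 0.0255 gf 0.0
  frac [ 0.0489  0.6246 -0.2149] rz -0.0
```

Request:
carry_out(targets=[[[0,0,0.003,0,0,0],[0,0,0.003,0,0,0],[0,0,0.003,0,0,0],[0,0,0.003,0,0,0],[0,0,0.003,0,0,0]]])

```text
t: 7.85
tool_pos: [0.5816, 0.0543, 0.0217]
tool_rot: [[0.931, -0.364, 0.001], [-0.364, -0.931, -0.0], [0.001, -0.0, -1.0]]
force: [-2.2, 0.2, 8.3]
finger_gap: 0.0149
grasp_force: 39.5
```

Request:
carry_out(targets=[[[0,0,-0.06,0,0,0],[0,0,-0.13,0,0,0],[0,0,-0.2,0,0,0],[0.01,0.05,-0.24,0,0,0],[0.02,0.12,-0.24,0,0,0]]])

```text
t: 8.27
tool_pos: [0.5708, -0.0044, 0.1455]
tool_rot: [[0.933, -0.36, 0.009], [-0.36, -0.933, -0.001], [0.009, -0.002, -1.0]]
force: [1.7, -0.1, -1.1]
finger_gap: 0.0151
grasp_force: 39.6
```

Request:
carry_out(targets=[[[0.005,0.08,0,0,0,0],[0.01,0.16,0,0,0,0],[0.015,0.24,0,0,0,0],[0.02,0.32,0,0,0,0],[0.025,0.4,0,0,0,0]]])

```text
t: 8.68
tool_pos: [0.5067, -0.1977, 0.1408]
tool_rot: [[0.931, -0.364, -0.0], [-0.364, -0.931, 0.0], [-0.0, -0.0, -1.0]]
force: [0.3, -0.3, -0.4]
finger_gap: 0.0145
grasp_force: 39.6
```

Request:
carry_out(targets=[[[0.004,0.06,0,0,0,0],[0.004,0.1,0,0,0,0],[0.004,0.104,0,0,0,0],[0.004,0.104,0,0,0,0],[0.004,0.104,0,0,0,0]]])

```text
t: 9.1
tool_pos: [0.4907, -0.2444, 0.1407]
tool_rot: [[0.932, -0.364, -0.0], [-0.364, -0.932, 0.001], [-0.0, -0.0, -1.0]]
force: [0.4, -0.5, -1.7]
finger_gap: 0.0146
grasp_force: 39.6
```

```bash
python3 st.py .4905 -.2455 .125
```

```text
t 9.1 p [ 0.4907 -0.2444  0.1407] yaw_y -111.33 zaxis [-0.     0.001 -1.   ] q6 72.5 F [ 0.4 -0.5 -1.7] gap 0.0146 gf 39.55467939376831
  frac [0.0003 0.0022 0.0313] rz -0.0
```

Request:
carry_out(targets=[[[0,0.002,0.01,0,0,0],[0,0.002,0.025,0,0,0],[0,0.002,0.031,0,0,0],[0,0.002,0.031,0,0,0],[0,0.002,0.031,0,0,0]]])

```text
t: 9.52
tool_pos: [0.4904, -0.2457, 0.125]
tool_rot: [[0.932, -0.363, -0.001], [-0.363, -0.932, 0.0], [-0.001, -0.0, -1.0]]
force: [-1.0, -0.3, -0.0]
finger_gap: 0.0148
grasp_force: 39.6
```

Request:
carry_out(targets=[[[0,0,0,0,0,0],[0,0,0,0,0,0],[0,0,0,0,0,0],[0,0,-0.03,0,0,0],[0,0,-0.1,0,0,0]]], grip=1)

```text
t: 9.93
tool_pos: [0.4889, -0.2452, 0.1725]
tool_rot: [[0.931, -0.364, -0.006], [-0.364, -0.931, 0.005], [-0.008, -0.002, -1.0]]
force: [0.6, 0.0, -0.9]
finger_gap: 0.0744
grasp_force: 0.0
```

```bash
python3 st.py .5872 -.0544 .13 90
```

```text
t 9.93 p [ 0.4889 -0.2452  0.1725] yaw_y -111.36 zaxis [-0.006  0.005 -1.   ] q6 72.3 F [ 0.6  0.  -0.9] gap 0.0744 gf 0.0
  frac [ 0.0448 -0.4268  0.0858] rz -0.2485
```

Request:
carry_out(targets=[[[0.01,-0.07,0,0,0,0],[0.02,-0.15,0,0,0,0],[0.03,-0.23,0,0,0,0],[0.04,-0.31,0,0,0,0],[0.043,-0.38,0,0,0,0]]])

```text
t: 10.35
tool_pos: [0.5805, -0.0749, 0.1757]
tool_rot: [[0.932, -0.364, 0.001], [-0.364, -0.932, -0.0], [0.001, -0.0, -1.0]]
force: [0.3, -0.7, -0.5]
finger_gap: 0.0857
grasp_force: 0.0
```

Request:
carry_out(targets=[[[0,-0.04,0.04,0,0,0],[0,-0.046,0.1,0,0,0],[0,-0.046,0.14,0,0,0],[0,-0.046,0.16,0,0,0],[0,-0.046,0.16,0,0,0]]])

```text
t: 10.77
tool_pos: [0.587, -0.0554, 0.0935]
tool_rot: [[0.931, -0.364, -0.004], [-0.364, -0.931, 0.001], [-0.004, 0.0, -1.0]]
force: [-0.5, 0.5, -0.0]
finger_gap: 0.0853
grasp_force: 0.0
```

```bash
python3 st.py .5872 -.0544 .026
```

```text
t 10.77 p [ 0.587  -0.0554  0.0935] yaw_y -111.35 zaxis [-0.004  0.001 -1.   ] q6 94.5 F [-0.5  0.5 -0. ] gap 0.0853 gf 0.0
  frac [ 1.00e-04 -2.10e-03  1.35e-01] rz -0.0
```

Request:
carry_out(targets=[[[0,0,0.05,0,0,0],[0,0,0.1,0,0,0],[0,0,0.135,0,0,0],[0,0,0.135,0,0,0],[0,0,0.135,0,0,0]]])

```text
t: 11.18
tool_pos: [0.5883, -0.0561, 0.0288]
tool_rot: [[0.931, -0.365, 0.001], [-0.365, -0.931, -0.0], [0.001, -0.0, -1.0]]
force: [0.2, -1.0, 1.3]
finger_gap: 0.0857
grasp_force: 0.0
```

Request:
carry_out(targets=[[[0,0,0,0,0,0],[0,0,0,0,0,0],[0,0,0,0,0,0],[0,0,0,0,0,0],[0,0,0,0,0,0]]], grip=-1)

```text
t: 11.6
tool_pos: [0.5881, -0.0557, 0.0286]
tool_rot: [[0.931, -0.364, 0.001], [-0.364, -0.931, -0.0], [0.001, -0.0, -1.0]]
force: [-1.8, 1.3, 12.1]
finger_gap: 0.0268
grasp_force: 38.7
```

Request:
carry_out(targets=[[[0,0,0,0,0,0],[0,0,0,0,0,0],[0,0,0,0,0,0],[0,0,0,0,0,0],[0,0,0,0,0,0]]])

```text
t: 12.02
tool_pos: [0.5881, -0.0557, 0.0287]
tool_rot: [[0.931, -0.364, 0.001], [-0.364, -0.931, -0.0], [0.001, -0.0, -1.0]]
force: [-0.6, 0.7, 5.5]
finger_gap: 0.027
grasp_force: 39.1
```

```bash
python3 st.py .4905 -.2455 .15
```

```text
t 12.02 p [ 0.5881 -0.0557  0.0287] yaw_y -111.33 zaxis [ 0.001 -0.    -1.   ] q6 94.5 F [-0.6  0.7  5.5] gap 0.027 gf 39.107747822999954
  frac [-0.0434  0.4247 -0.2426] rz -0.0
```

Request:
carry_out(targets=[[[0,0,-0.06,0,0,0],[0,0,-0.13,0,0,0],[0,0,-0.2,0,0,0],[-0.01,0.05,-0.25,0,0,0],[-0.015,0.12,-0.25,0,0,0]]])

```text
t: 12.43
tool_pos: [0.5609, -0.1081, 0.1584]
tool_rot: [[0.933, -0.36, 0.009], [-0.36, -0.933, -0.003], [0.01, -0.0, -1.0]]
force: [0.9, -1.2, -0.1]
finger_gap: 0.0265
grasp_force: 39.6
```

Request:
carry_out(targets=[[[-0.007,0.08,0,0,0,0],[-0.014,0.16,0,0,0,0],[-0.021,0.24,0,0,0,0],[-0.028,0.3,0,0,0,0],[-0.028,0.305,0,0,0,0]]])

```text
t: 12.85
tool_pos: [0.4884, -0.2499, 0.153]
tool_rot: [[0.93, -0.368, -0.0], [-0.368, -0.93, -0.001], [0.0, 0.001, -1.0]]
force: [0.6, -0.4, -0.6]
finger_gap: 0.0268
grasp_force: 39.6
```

Request:
carry_out(targets=[[[0,0,0,0,0,0],[0,0,0,0,0,0],[0,0,0,0,0,0],[0,0,0,0,0,0],[0,0,0,0,0,0]]])

```text
t: 13.27
tool_pos: [0.4909, -0.2447, 0.1528]
tool_rot: [[0.932, -0.362, -0.0], [-0.362, -0.932, 0.0], [-0.0, -0.0, -1.0]]
force: [-0.7, 0.2, -0.1]
finger_gap: 0.0268
grasp_force: 39.6
```

```bash
python3 st.py .4905 -.2455 .125
python3 - <<'E'
from h import *
w=cam("wrist"); save(w,"w3.png")
E
```

```text
t 13.27 p [ 0.4909 -0.2447  0.1528] yaw_y -111.25 zaxis [-0.  0. -1.] q6 72.4 F [-0.7  0.2 -0.1] gap 0.0268 gf 39.601467344909906
  frac [-0.0002  0.0017  0.0557] rz -0.0
```

View pics/w3.png

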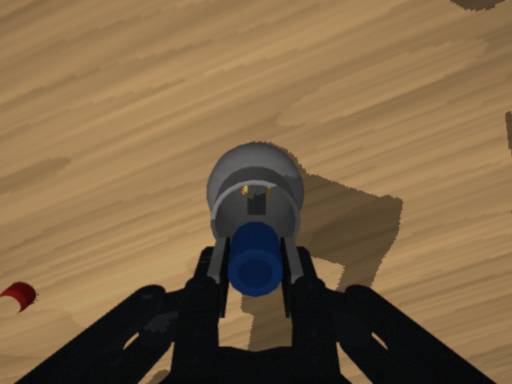

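The sleeve (256,265) is centred over the pot; inside are the key (257,203) and the brass nut (245,190).

Request:
carry_out(targets=[[[0,0.002,0.02,0,0,0],[0,0.002,0.045,0,0,0],[0,0.002,0.056,0,0,0],[0,0.002,0.056,0,0,0],[0,0.002,0.056,0,0,0]]])

```text
t: 13.73
tool_pos: [0.4901, -0.2465, 0.1245]
tool_rot: [[0.931, -0.364, -0.001], [-0.364, -0.931, 0.001], [-0.001, -0.0, -1.0]]
force: [0.6, 0.5, -0.2]
finger_gap: 0.0267
grasp_force: 39.6
```

Request:
carry_out(targets=[[[0,0,0,0,0,0],[0,0,0,0,0,0],[0,0,0,0,0,0],[0,0,-0.05,0,0,0],[0,0,-0.12,0,0,0]]], grip=1)

```text
t: 14.15
tool_pos: [0.4891, -0.2459, 0.1834]
tool_rot: [[0.931, -0.364, -0.005], [-0.364, -0.931, 0.004], [-0.006, -0.002, -1.0]]
force: [0.9, -0.4, 0.6]
finger_gap: 0.0846
grasp_force: 0.0
```

Request:
carry_out(targets=[[[-0.05,0,-0.06,0,0,0],[-0.1,0,-0.1,0,0,0],[-0.16,0,-0.1,0,0,0],[-0.16,0,-0.1,0,0,0],[-0.16,0,-0.1,0,0,0]]])

```text
t: 14.57
tool_pos: [0.415, -0.2172, 0.2357]
tool_rot: [[0.931, -0.364, 0.001], [-0.364, -0.931, -0.001], [0.002, 0.001, -1.0]]
force: [0.7, -1.0, -0.3]
finger_gap: 0.0853
grasp_force: 0.0
```

```bash
python3 st.py .4905 -.2455 .09
python3 - <<'E'
from h import *
w=cam("wrist"); P=pts(w); R=w["R"]; q=R@np.array([.4905,-.2455,.1])+w["t"]; u,v=[int(k) for k in (q[0]/q[2]*w["f"]+w["cx"],q[1]/q[2]*w["f"]+w["cy"])]; print(u,v)
z=w["pixels"][max(v-70,0):v+70,u-70:u+70]; cv2.imwrite("pics/z4.png",cv2.resize(z,None,fx=4,fy=4,interpolation=cv2.INTER_CUBIC)[:,:,::-1])
m=(P[...,2]>.093)&(np.hypot(P[...,0]-.49,P[...,1]+.245)<.05); q=(P[m][:,:2]*1000).astype(np.float32); print("pot",cv2.minEnclosingCircle(q),P[m][:,2].max())
ins=P[np.hypot(P[...,0]-.4905,P[...,1]+.2455)<.022]; print("inside z pct",np.percentile(ins[:,2],[1,25,50,75,99]).round(3))
E
```

```text
t 14.57 p [ 0.415  -0.2172  0.2357] yaw_y -111.37 zaxis [ 0.001 -0.001 -1.   ] q6 69.2 F [ 0.7 -1.  -0.3] gap 0.0853 gf 0.0
  frac [ 0.1608 -0.0025  0.2917] rz -0.0
251 92
pot ((490.17730712890625, -245.86216735839844), 29.892436981201172) 0.10207725790897472
inside z pct [0.003 0.006 0.039 0.07  0.072]
```

View pics/z4.png

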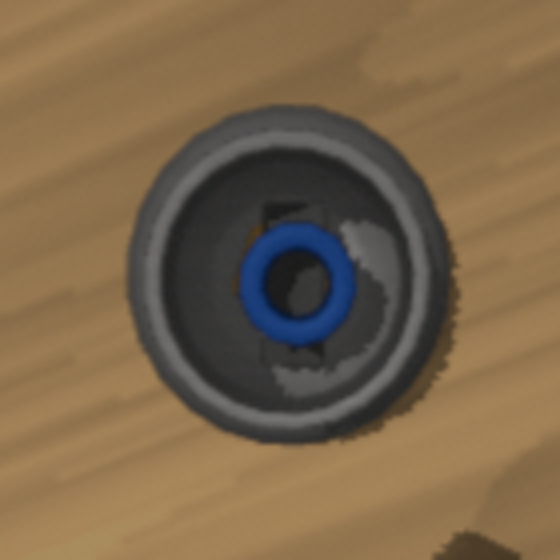

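The nut, key and upright sleeve (centre of the crop, 297,285) are stacked inside the pot. Now I'll grasp the neck.

Request:
carry_out(targets=[[[0.08,-0.001,0.02,0,0,0],[0.159,-0.001,0.04,0,0,0],[0.159,-0.001,0.1,0,0,0],[0.159,-0.001,0.14,0,0,0],[0.159,-0.001,0.14,0,0,0]]])

```text
t: 15.03
tool_pos: [0.4894, -0.2453, 0.1601]
tool_rot: [[0.932, -0.364, -0.006], [-0.364, -0.932, 0.005], [-0.008, -0.003, -1.0]]
force: [-0.2, 0.7, -0.8]
finger_gap: 0.0851
grasp_force: 0.0
```

```bash
python3 st.py .4902 -.2458 .083
```

```text
t 15.03 p [ 0.4894 -0.2453  0.1601] yaw_y -111.32 zaxis [-0.006  0.005 -1.   ] q6 72.3 F [-0.2  0.7 -0.8] gap 0.0851 gf 0.0
  frac [0.003  0.0008 0.1542] rz -0.0
```

Request:
carry_out(targets=[[[0.001,0,0.04,0,0,0],[0.001,0,0.08,0,0,0],[0.001,0,0.12,0,0,0],[0.001,0,0.145,0,0,0],[0.001,0,0.145,0,0,0]]])

```text
t: 15.45
tool_pos: [0.4901, -0.246, 0.0908]
tool_rot: [[0.931, -0.364, -0.003], [-0.364, -0.931, 0.002], [-0.003, -0.001, -1.0]]
force: [-0.9, 0.6, -0.8]
finger_gap: 0.0854
grasp_force: 0.0
```

```bash
python3 st.py .4902 -.2458 .083
```

```text
t 15.45 p [ 0.4901 -0.246   0.0908] yaw_y -111.35 zaxis [-0.003  0.002 -1.   ] q6 72.3 F [-0.9  0.6 -0.8] gap 0.0854 gf 0.0
  frac [ 0.0001 -0.0004  0.0156] rz -0.0
```

Lower slightly, then close gently and firm up.

Request:
carry_out(targets=[[[0,0,0.01,0,0,0],[0,0,0.016,0,0,0],[0,0,0.016,0,0,0],[0,0,0.016,0,0,0],[0,0,0.016,0,0,0]]])

```text
t: 15.87
tool_pos: [0.4905, -0.2463, 0.085]
tool_rot: [[0.931, -0.364, 0.001], [-0.364, -0.931, -0.001], [0.001, 0.0, -1.0]]
force: [1.2, 0.5, 0.0]
finger_gap: 0.0853
grasp_force: 0.0
```

Request:
carry_out(targets=[[[0,0,0,0,0,0],[0,0,0,0,0,0],[0,0,0,0,0,0],[0,0,0,0,0,0],[0,0,0,0,0,0]]], grip=-1, grip_force=30)

```text
t: 16.28
tool_pos: [0.4905, -0.2461, 0.0849]
tool_rot: [[0.931, -0.364, 0.001], [-0.364, -0.931, -0.0], [0.001, -0.0, -1.0]]
force: [-0.1, 1.2, 6.3]
finger_gap: 0.059
grasp_force: 32.3
```

Request:
carry_out(targets=[[[0,0,0,0,0,0],[0,0,0,0,0,0],[0,0,0,0,0,0],[0,0,0,0,0,0],[0,0,0,0,0,0]]], grip=-1, grip_force=90)

```text
t: 16.7
tool_pos: [0.4906, -0.2461, 0.0853]
tool_rot: [[0.931, -0.364, 0.001], [-0.364, -0.931, -0.001], [0.001, 0.0, -1.0]]
force: [-0.3, 2.2, 9.9]
finger_gap: 0.0579
grasp_force: 94.9
```

```bash
python3 st.py .5057 .261 .2
```

```text
t 16.7 p [ 0.4906 -0.2461  0.0853] yaw_y -111.33 zaxis [ 0.001 -0.001 -1.   ] q6 72.3 F [-0.3  2.2  9.9] gap 0.0579 gf 94.86069768790912
  frac [-0.3406 -0.9557 -0.23  ] rz -0.0
```

Request:
carry_out(targets=[[[0,0,-0.03,0,0,0],[0,0,-0.09,0,0,0],[0,0,-0.16,0,0,0],[0,0,-0.23,0,0,0],[0,0,-0.28,0,0,0]]])

```text
t: 17.12
tool_pos: [0.4902, -0.2461, 0.2265]
tool_rot: [[0.931, -0.364, 0.001], [-0.364, -0.931, -0.001], [0.001, 0.0, -1.0]]
force: [1.1, -0.1, -4.9]
finger_gap: 0.0578
grasp_force: 98.6
```

Request:
carry_out(targets=[[[-0.008,-0.02,0,0,0,0],[-0.02,-0.06,0,0,0,0],[-0.04,-0.11,0,0,0,0],[-0.058,-0.16,0,0,0,0],[-0.076,-0.21,0,0,0,0]]])

```text
t: 17.53
tool_pos: [0.4919, -0.1325, 0.222]
tool_rot: [[0.931, -0.364, -0.004], [-0.364, -0.931, 0.002], [-0.004, -0.001, -1.0]]
force: [0.4, 0.5, -6.2]
finger_gap: 0.0574
grasp_force: 98.7
```

Request:
carry_out(targets=[[[-0.018,-0.05,0,0,0,0],[-0.036,-0.1,0,0,0,0],[-0.054,-0.15,0,0,0,0],[-0.072,-0.2,0,0,0,0],[-0.09,-0.25,0,0,0,0]]])

```text
t: 17.95
tool_pos: [0.4954, 0.0002, 0.2221]
tool_rot: [[0.931, -0.364, -0.004], [-0.364, -0.931, 0.001], [-0.004, 0.0, -1.0]]
force: [0.7, 1.0, -5.2]
finger_gap: 0.0577
grasp_force: 98.7
```

Request:
carry_out(targets=[[[-0.018,-0.05,0,0,0,0],[-0.036,-0.1,0,0,0,0],[-0.054,-0.15,0,0,0,0],[-0.072,-0.2,0,0,0,0],[-0.09,-0.25,0,0,0,0]]])

```text
t: 18.37
tool_pos: [0.4988, 0.1328, 0.2221]
tool_rot: [[0.931, -0.364, -0.004], [-0.364, -0.931, -0.0], [-0.004, 0.002, -1.0]]
force: [-0.0, 0.0, -6.0]
finger_gap: 0.058
grasp_force: 98.7
```

Request:
carry_out(targets=[[[-0.018,-0.05,0,0,0,0],[-0.036,-0.1,0,0,0,0],[-0.054,-0.15,0,0,0,0],[-0.07,-0.2,0,0,0,0],[-0.08,-0.23,0,0,0,0]]])

```text
t: 18.78
tool_pos: [0.5033, 0.2553, 0.2217]
tool_rot: [[0.932, -0.362, -0.004], [-0.362, -0.932, -0.0], [-0.004, 0.002, -1.0]]
force: [-0.1, -1.0, -5.2]
finger_gap: 0.0577
grasp_force: 98.8
```

```bash
cat > m3.py <<'E'
from h import *
import sys
p=np.array(get_state()["tool_pos"])
for n in("scene","side","wrist"):
    c=cam(n); P=pts(c); px=c["pixels"].astype(int)
    o=(px[...,0]>1.5*px[...,1])&(px[...,0]>110)&(px[...,2]<90)&(np.hypot(P[...,0]-.506,P[...,1]-.26)<.07)&(P[...,2]>.045)&(P[...,2]<.09)
    v,u=np.nonzero(o)
    if len(u)>20:
        # cast rays to ring top plane 0.076, hull -> circle
        d=np.stack([(u-c["cx"])/c["f"],(v-c["cy"])/c["f"],np.ones(len(u))],-1)@c["R"]; C=-c["R"].T@c["t"]
        Q=P[o]; q=(Q[Q[:,2]>.066][:,:2]*1000).astype(np.float32)
        print(n,"ring",len(q),np.round(cv2.minAreaRect(q)[0],1),"bbox",q.min(0).round(),q.max(0).round(),"z",np.percentile(Q[:,2],[5,50,95]).round(4))
    # rim of the pot near tcp
    m=(np.hypot(P[...,0]-p[0],P[...,1]-p[1])<.035)&(np.abs(P[...,2]-(p[2]-.085+.098))<.006)
    if m.sum()>10:
        q=(P[m][:,:2]*1000).astype(np.float32); print(n,"rim",m.sum(),q.min(0).round(1),q.max(0).round(1),cv2.minEnclosingCircle(q))
E
python3 m3.py;python3 st.py .5057 .2605 .15
python3 - <<'E'
from h import *
c=cam("side"); x=c["pixels"][110:260,160:320]; cv2.imwrite("pics/s5.png",cv2.resize(x,None,fx=3.5,fy=3.5,interpolation=cv2.INTER_CUBIC)[:,:,::-1])
E
```

```text
scene ring 93 [509.  266.3] bbox [467. 222.] [551. 306.] z [0.0677 0.0746 0.0777]
scene rim 81 [475.6 221.8] [536.2 285.1] ((506.1102294921875, 254.37542724609375), 32.60057830810547)
side ring 148 [503.9 254.7] bbox [462. 209.] [547. 303.] z [0.0657 0.072  0.0758]
side rim 41 [472.4 220.6] [530.7 286.1] ((505.12933349609375, 253.9616241455078), 33.37092208862305)
wrist ring 1024 [533.9 264.7] bbox [515. 223.] [549. 304.] z [0.0741 0.0755 0.0767]
wrist rim 5257 [472.8 220.3] [533.1 285.5] ((506.3930969238281, 254.1051483154297), 34.123050689697266)
t 18.93 p [0.5035 0.2537 0.2219] yaw_y -111.22 zaxis [-0.004 -0.001 -1.   ] q6 125.9 F [-0.3 -0.7 -5.3] gap 0.0576 gf 98.91981100161956
  frac [-0.0004 -0.0146  0.1438] rz -0.0
```

View pics/s5.png

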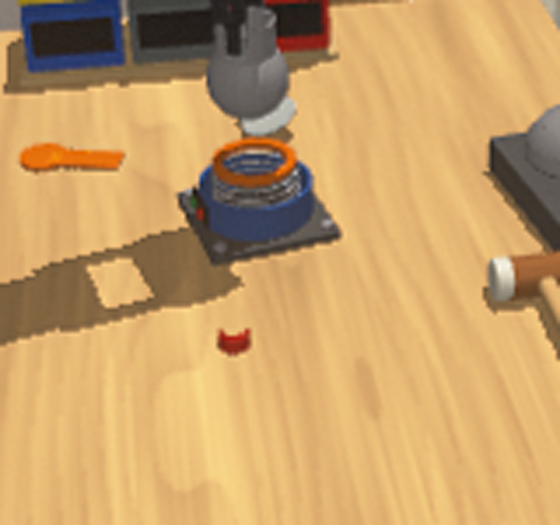

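The side view shows the pot (247,75 in the crop) upright above the orange ring (254,163). I'll correct the offset and lower to just above it.

Request:
carry_out(targets=[[[-0.002,-0.01,0.01,0,0,0],[-0.003,-0.019,0.03,0,0,0],[-0.003,-0.019,0.06,0,0,0],[-0.003,-0.019,0.08,0,0,0],[-0.003,-0.019,0.08,0,0,0]]])

```text
t: 19.4
tool_pos: [0.5058, 0.2616, 0.1812]
tool_rot: [[0.931, -0.365, -0.006], [-0.365, -0.931, -0.002], [-0.005, 0.003, -1.0]]
force: [-1.3, 0.2, -5.3]
finger_gap: 0.0573
grasp_force: 98.7
```

```bash
python3 - <<'E'
from h import *
from scipy.optimize import least_squares
for n in("wrist","scene"):
    c=cam(n);P=pts(c);px=c["pixels"].astype(int)
    o=(px[...,0]>1.5*px[...,1])&(px[...,0]>110)&(px[...,2]<90)&(np.hypot(P[...,0]-.506,P[...,1]-.263)<.06)&(P[...,2]>.07)&(P[...,2]<.09)
    Q=P[o][:,:2]*1e3
    # outermost point per direction
    a=np.degrees(np.arctan2(Q[:,1]-263,Q[:,0]-506)).astype(int)//5
    E=np.array([Q[a==k][np.argmax(np.hypot(*(Q[a==k]-[506,263]).T))] for k in np.unique(a)])
    f=least_squares(lambda p:np.hypot(E[:,0]-p[0],E[:,1]-p[1])-44,[506,263],loss="soft_l1")
    print(n,len(E),f.x.round(1),np.abs(f.fun).mean().round(2))
    m=(np.hypot(P[...,0]-.506,P[...,1]-.262)<.032)&(np.abs(P[...,2]-(get_state()["tool_pos"][2]+.013))<.005)
    print(" rim",cv2.minAreaRect((P[m][:,:2]*1e3).astype(np.float32)), m.sum())
E
python3 st.py .5055 .263 .15
```

```text
wrist 26 [505.2 262.5] 0.24
 rim ((505.4766845703125, 260.3922424316406), (59.70756530761719, 59.7544059753418), 21.311582565307617) 4290
scene 32 [504.6 261.4] 1.93
 rim ((510.8482360839844, 263.7936096191406), (49.907867431640625, 58.693199157714844), 34.46894073486328) 50
t 19.5 p [0.5069 0.2619 0.1839] yaw_y -111.37 zaxis [-0.001 -0.    -1.   ] q6 126.8 F [ 0.8 -0.  -5.4] gap 0.0575 gf 98.78341621961681
  frac [-0.0034 -0.0011  0.0679] rz -0.0
```

Request:
carry_out(targets=[[[-0.0025,-0.0014,0.02,0,0,0],[-0.0025,-0.0014,0.04,0,0,0],[-0.0025,-0.0014,0.06,0,0,0],[-0.0025,-0.0014,0.066,0,0,0],[-0.0025,-0.0014,0.066,0,0,0]]])

```text
t: 19.92
tool_pos: [0.5057, 0.2631, 0.1502]
tool_rot: [[0.931, -0.364, -0.002], [-0.364, -0.931, -0.001], [-0.001, 0.001, -1.0]]
force: [-0.6, -0.7, -5.3]
finger_gap: 0.0575
grasp_force: 99.1
```

Request:
carry_out(targets=[[[0,0,0.004,0,0,0],[0,0,0.01,0,0,0],[0,0,0.016,0,0,0],[0,0,0.02,0,0,0],[0,0,0.02,0,0,0]]])

```text
t: 20.33
tool_pos: [0.5062, 0.2633, 0.1418]
tool_rot: [[0.931, -0.364, 0.001], [-0.364, -0.931, 0.0], [0.001, -0.001, -1.0]]
force: [-2.4, -2.8, 5.6]
finger_gap: 0.0576
grasp_force: 99.9
```

```bash
python3 st.py .506 .263 .132
```

```text
t 20.33 p [0.5062 0.2633 0.1418] yaw_y -111.34 zaxis [ 0.001  0.    -1.   ] q6 126.9 F [-2.4 -2.8  5.6] gap 0.0576 gf 99.94607444019948
  frac [-0.0002  0.0007  0.0197] rz -0.0
```

Request:
carry_out(targets=[[[-0.001,0.002,0.006,0,0,0],[-0.001,0.002,0.012,0,0,0],[-0.001,0.002,0.018,0,0,0],[-0.001,0.002,0.018,0,0,0],[-0.001,0.002,0.018,0,0,0]]])

```text
t: 20.75
tool_pos: [0.5061, 0.263, 0.1337]
tool_rot: [[0.931, -0.364, 0.003], [-0.364, -0.931, 0.002], [0.003, -0.003, -1.0]]
force: [-2.5, 0.7, 9.3]
finger_gap: 0.0578
grasp_force: 100.4
```

```bash
python3 st.py .506 .263 .132
```

```text
t 20.75 p [0.5061 0.263  0.1337] yaw_y -111.34 zaxis [ 0.003  0.002 -1.   ] q6 126.9 F [-2.5  0.7  9.3] gap 0.0578 gf 100.35707810458007
  frac [-0.0001  0.0001  0.0035] rz -0.0
```

Request:
carry_out(targets=[[[0,0,0.002,0,0,0],[0,0,0.004,0,0,0],[0,0,0.006,0,0,0],[0,0,0.006,0,0,0],[0,0,0.006,0,0,0]]])

```text
t: 21.17
tool_pos: [0.5061, 0.263, 0.131]
tool_rot: [[0.931, -0.364, 0.004], [-0.364, -0.931, 0.002], [0.003, -0.003, -1.0]]
force: [-1.4, -0.5, 10.7]
finger_gap: 0.0577
grasp_force: 100.4
```

Request:
carry_out(targets=[[[0,0,0,0,0,0],[0,0,0,0,0,0],[0,0,0,0,0,0],[0,0,0,0,0,0],[0,0,0,0,0,0]]])

```text
t: 21.58
tool_pos: [0.5061, 0.263, 0.131]
tool_rot: [[0.931, -0.364, 0.004], [-0.364, -0.931, 0.002], [0.003, -0.003, -1.0]]
force: [-2.3, -0.4, 11.1]
finger_gap: 0.0575
grasp_force: 100.4
```

```bash
python3 st.py .506 .263 .132; python3 m3.py
python3 - <<'E'
from h import *
c=cam("side"); x=c["pixels"][110:260,160:320]; cv2.imwrite("pics/s6.png",cv2.resize(x,None,fx=3.5,fy=3.5,interpolation=cv2.INTER_CUBIC)[:,:,::-1])
E
```

```text
t 21.58 p [0.5061 0.263  0.131 ] yaw_y -111.34 zaxis [ 0.004  0.002 -1.   ] q6 126.9 F [-2.3 -0.4 11.1] gap 0.0575 gf 100.43116673007262
  frac [-0.0001  0.0001 -0.002 ] rz -0.0
scene ring 1 [541.1 281.5] bbox [541. 282.] [541. 282.] z [0.0514 0.0568 0.0607]
scene rim 74 [475.8 228.4] [535.8 294.5] ((507.43206787109375, 261.8616638183594), 34.02658462524414)
side ring 1 [541.8 250. ] bbox [542. 250.] [542. 250.] z [0.0486 0.0552 0.0591]
side rim 37 [476.9 230.7] [532.  295.6] ((506.2530517578125, 262.4762268066406), 33.975154876708984)
wrist ring 46 [543.3 272.2] bbox [536. 252.] [547. 291.] z [0.0572 0.0585 0.0604]
wrist rim 5295 [475.6 228.1] [535.8 293. ] ((509.40765380859375, 261.66192626953125), 34.05066680908203)
```

View pics/s6.png

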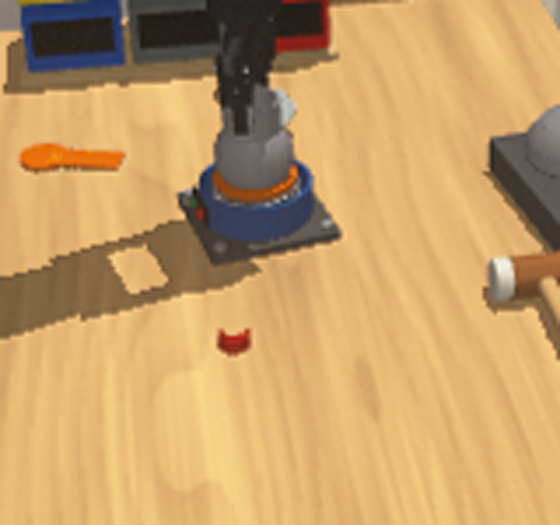

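The pot sits upright in the ring (257,190), which is down inside the blue cup; the wrist depth puts its top at about 58.5 mm. I'll press slightly more and hold.

Request:
carry_out(targets=[[[0,0,0.001,0,0,0],[0,0,0.003,0,0,0],[0,0,0.003,0,0,0],[0,0,0.003,0,0,0],[0,0,0.003,0,0,0]]])

```text
t: 22.2
tool_pos: [0.5061, 0.263, 0.13]
tool_rot: [[0.931, -0.364, 0.004], [-0.364, -0.931, 0.002], [0.003, -0.003, -1.0]]
force: [-3.5, -0.3, 14.7]
finger_gap: 0.0575
grasp_force: 101.3
```

Request:
carry_out(targets=[[[0,0,0,0,0,0],[0,0,0,0,0,0],[0,0,0,0,0,0],[0,0,0,0,0,0],[0,0,0,0,0,0]]])

```text
t: 22.62
tool_pos: [0.5061, 0.263, 0.13]
tool_rot: [[0.931, -0.364, 0.004], [-0.364, -0.931, 0.002], [0.003, -0.003, -1.0]]
force: [-3.0, -0.3, 14.9]
finger_gap: 0.0578
grasp_force: 101.3
```

```bash
python3 st.py .506 .263 .132; python3 -c "
from station import r
print(r.job_done())"
```

```text
t 22.62 p [0.5061 0.263  0.13  ] yaw_y -111.34 zaxis [ 0.004  0.002 -1.   ] q6 126.9 F [-3.  -0.3 14.9] gap 0.0578 gf 101.29991915974642
  frac [-0.0002  0.0001 -0.004 ] rz -0.0
the job is handed in; nothing more can be done
None
```

The job is handed in at 22.6 s with the nut, sleeve and key in the pot and the gripper still holding it upright, pressed down to the ring's stop (about 20 N on the ring); the hand-in returned no verdict.

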